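# Hook the blue tray out from under the display ledge

### The job

Pick up the red-handled hooked rod, reach it under the pine ledge, drop its hook into the steel eye of the blue tray and pull that tray out towards the open side until it reaches its stop. Then leave the rod lying flat on the counter (the hook may stay in the eye). Move the tray only with the hook, not with the gripper, and leave the green tray and the white mug alone.

Things in the scene. Friction and masses are not known exactly. Their poses are not given: they have to be found in the camera images.
- rod: (mm) Loose hooked rod, 0.13-0.21 kg. Red handle block 70 long, 24 wide, 44 high; origin: centre of its underside. x runs along the 8 mm steel bar (axis at z 34) to the hook, a 9 mm peg pointing down at x 155, from z 38 to 0, level with the underside; z up. Starts lying on handle and peg tip, x within 35 degrees of the direction into the stand.
- blue_tray: (mm) Blue tray with two fixed blue bowls. Origin: centre of its eye, a flat steel ring (hole 32, outer 48, bar 8, hole axis vertical), 16 above the counter, open below. x points level into the stand, z up. Board 110 wide, from x 35 to 240; bowl tops 61 above counter. Starts fully in; slides 110 along -x to a stop against about 2 N friction (3 N at 80 mm/s); stays where left.
- green_tray: (mm) Green tray, same shape and axes, its eye 130 to either side of the blue eye. Over both runs one fixed pine ledge, 310 wide, underside 100 and top 122 above the counter, from x -40 (the open side) to x 60 of the trays' frames; open above behind that. 25 mm posts stand only at its ends, 260 apart inside; the counter in front is clear.
- mug: White ceramic mug standing on the counter near the rod's handle end, 80 mm wide, 85 mm high, with a side handle. Origin: centre of its underside, z up. A bystander.
Things that resemble listed ones, but are neither listed nor needed, are in the scene too. Several things look just like the rod: the one meant starts farthest to the robot's left.

How it is judged:
By the outcome, as a careful person would: the job done as asked, in the order asked, and still so for the second after the job is handed in, with the robot touching nothing.
It also fails if it takes over 48 s, if anything falls off the work surface, if the arm or the gripper's body presses on something with over 40 N, if the wrist force passes 120 N, or if a joint passes its speed limit or range.

### The arm

A 6-joint arm with a two-finger parallel gripper is mounted at the origin on the work surface. World frame = base frame: x ahead of the robot, y to its left, z up, the work surface at z = 0. Lengths are in m, angles in rad, forces in N, time in s.
With the tool pointing down it reaches from about 0.275 to 0.875 m from the base axis. Payload 12.5 kg.
Tool frame: the origin (TCP) lies at the very end of the fingers, on their centre line; the grasp point (between the pads) lies 19 mm behind it; x points along the fingers, y is the direction in which the jaws open and shut, and the axes are right-handed (so a half turn about x gives the same grasp; the last joint's range is limited). The gripper opens to 85 mm and grips with 20 to 120 N. Pads are 22 mm wide; open, the fingers measure 114 mm over their backs; the gripper's body (76 mm by 85 mm) begins 54 mm behind the grasp point. The pads swing forward as they close: fully open they stand 13 mm farther back than shut.
Start: joints at [-1.402, 0.351, 1.652, -0, 1.139, -0.085], TCP at [0.138, -0.532, 0.231] pointing down, gripper open.
Joint ranges: [-2.75, 2.75], [-0.79, 2.1], [0.01, 2.65], [-1.57, 4.71], [0.07, 3.14], [-2.87, 2.87]. Speed limits (rad/s): [2.22, 2.22, 2.79, 3.14, 3.14, 3.14].

### API

Orientations are given as a 3x3 rotation matrix whose columns are the frame's x, y, z axes.
In Python, from bench import manip gives the robot as it stands. Calls block until the motion is done:
- manip.move_ptp(position, orientation): joint-space move of the TCP to a pose.
- manip.move_l(position, attitude=None, max_speed=0.15): straight line of the TCP; attitude=None keeps the orientation; max_speed is the mean speed in m/s.
- manip.move_j(angles): joint-space move.
- manip.set_gripper(opening, effort=None): opening from 0.0 (shut) to 1.0 (fully open); effort is the grip in N (None keeps the last); returns when the fingers have stopped.
- manip.dwell(seconds).
- manip.inverse_kinematics(position, orientation): joint angles nearest the present ones, or None.
- manip.grab_frame(name): name is "scene" or "top"; returns (picture, depth): 420x560x3 uint8, red, green, blue; 420x560 float32, m along the optical axis (not along the pixel's ray), 0 where there is no reading.
- manip.get_calibration(name): a dict with "camera_matrix" (3x3 intrinsics, pixels), "R" (3x3) and "t" (3): a world point X has camera coordinates R X + t. Camera axes: x right, y down, z forward; pixel columns grow to the right and rows downward; lengths in m; the calibration is good to about 2 mm. A picture is of the moment at which its call begins. get_calibration takes no time and is no camera call.
A pose or a line that the arm cannot do raises manip.Unreachable and nothing moves.
- manip.sign_off(): hands the job in, once; it reports no verdict.
Trained networks look in the newest picture that a camera, given by its name, has taken for a name from the list of things; names that differ only in an ending like _2 or _b are one class to them, and where a whole thing is asked for, a point or a joint stands for the part that bears it (a point fixed in the world has none). Each returns a list of dicts, best first, with "confidence" (0 to 1); they miss things now and then, are a little off and sometimes report something else, mostly with a low value. They report only what shows in the picture. A call takes as long as a camera call. They do not tell look-alikes from the thing itself.
- manip.look_for(camera, name): "at" ([x, y, z] in m, in world coordinates, good to about 4 mm: the middle of the surface that is visible of it).
Readings, each from a call of its own:
- manip.current_time(): time.
- manip.current_qpos(): joint angles.
- manip.current_joint_vel(): joint speeds.
- manip.current_joint_torque(): joint torques, N m.
- manip.current_ee_pos(): TCP position.
- manip.current_tcp_rot(): TCP orientation.
- manip.current_force(): force on the tool from outside, world axes, zero at the start.
- manip.current_ft_torque(): the same for the moment, N m.
- manip.current_grip_width(): opening from 0.0 (shut) to 1.0 (fully open).
Only numpy, scipy, OpenCV 4.12 (cv2) and the standard library are available. Lean on these libraries where they do the work, as an engineer would, in place of code of your own. Each camera call takes 0.05 s, during which the arm holds its last target.

## Working session

There is one attempt and no reset: what is moved stays moved. The work goes in short steps, each a Python script; the robot and the scene stay as the last script left them, time stands still between calls to the robot, and variables do not carry over. Pictures are saved under pics/ and viewed, and the job is handed in when it is done.

```bash
ls; mkdir -p pics; python3 - <<'E'
from bench import manip
import cv2,numpy as np
for n in ("scene","top"):
    p,d=manip.grab_frame(n); cv2.imwrite(f"pics/{n}0.png",p[:,:,::-1]); np.save(f"{n}_d.npy",d)
    c=manip.get_calibration(n); print(n,c)
    for k in ("rod","blue_tray","green_tray","mug"):
        print(k,[(np.round(r["at"],3).tolist(),round(r["confidence"],2)) for r in manip.look_for(n,k)])
print(manip.current_time())
E
```

```text
pics
scene {'camera_matrix': array([[419.05099969,   0.        , 285.87144364],
       [  0.        , 419.05099969, 214.25623217],
       [  0.        ,   0.        ,   1.        ]]), 'R': array([[ 0.36305222,  0.93169756, -0.01152113],
       [ 0.75020901, -0.29962063, -0.58941829],
       [-0.55261155,  0.20534636, -0.80774584]]), 't': array([-0.0243386 , -0.39406578,  1.29015441])}
rod [([0.607, -0.261, 0.038], 0.76), ([0.35, -0.476, 0.032], 0.65)]
blue_tray [([0.501, 0.228, 0.033], 0.77)]
green_tray [([0.611, 0.22, 0.044], 0.65)]
mug [([0.566, -0.469, 0.046], 0.77)]
top {'camera_matrix': array([[402.84906205,   0.        , 279.9607713 ],
       [  0.        , 402.84906205, 202.56793472],
       [  0.        ,   0.        ,   1.        ]]), 'R': array([[ 0.01703719, -0.9989293 ,  0.04301138],
       [-0.993708  , -0.02167945, -0.10988366],
       [ 0.11069847, -0.04086865, -0.9930134 ]]), 't': array([-0.19254408,  0.4940936 ,  0.81018702])}
rod [([0.598, -0.255, 0.038], 0.79), ([0.347, -0.475, 0.042], 0.65)]
blue_tray [([0.482, 0.216, 0.029], 0.91)]
green_tray [([0.613, 0.216, 0.027], 0.88)]
mug [([0.562, -0.475, 0.044], 0.78)]
0.5
```

View pics/scene0.png

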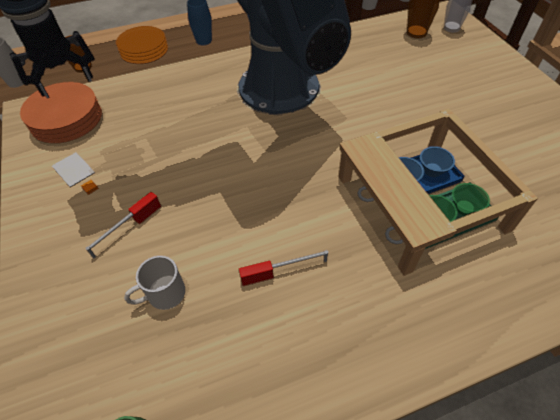

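View pics/top0.png

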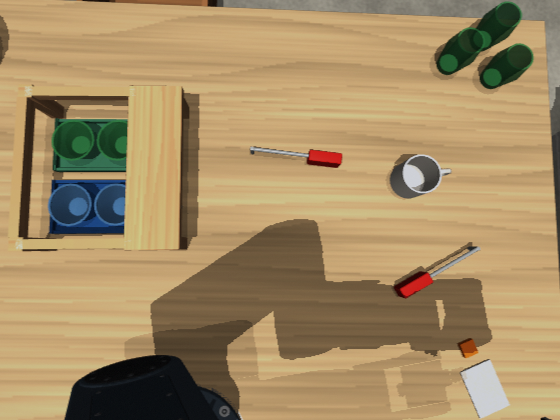

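The scene view shows two rods: one with its handle at scene (256,272) / top (325,157), and a look-alike at scene (146,208) / top (413,285). World +y is left in the top view, so the rod at y≈-0.26 is the one meant; the look-alike is at y≈-0.475. The eyes show below the ledge at scene (365,192) for blue and (395,233) for green. Next I'll measure the rod, eye and ledge.

```bash
cat > h.py <<'E'
import numpy as np,cv2
from bench import manip
def cal(n):
    c=manip.get_calibration(n); return c["camera_matrix"],c["R"],c["t"]
def cloud(n,d):
    K,R,t=cal(n); v,u=np.mgrid[:d.shape[0],:d.shape[1]]
    P=np.stack([(u-K[0,2])/K[0,0]*d,(v-K[1,2])/K[1,1]*d,d],-1)
    return (P-t)@R
def onplane(n,u,v,z):
    K,R,t=cal(n); r=R.T@np.array([(u-K[0,2])/K[0,0],(v-K[1,2])/K[1,1],1]); o=-R.T@t
    return o+r*(z-o[2])/r[2]
def proj(n,X):
    K,R,t=cal(n); p=(np.atleast_2d(X)@R.T+t)@K.T; return p[:,:2]/p[:,2:]
E
python3 - <<'E'
from h import *
import cv2
for n in("scene","top"):
    im=cv2.imread(f"pics/{n}0.png"); d=np.load(f"{n}_d.npy"); P=cloud(n,d)
    b,g,r=[im[...,i].astype(int) for i in range(3)]
    red=(r>110)&(g<50)&(b<50)&(d>0)
    m=red&(abs(P[...,0]-.6)<.06)&(abs(P[...,1]+.26)<.07)
    top=m&(abs(P[...,2]-.044)<.005)
    Q=P[top]; print(n,"handle",m.sum(),top.sum(),np.median(P[m][:,2]),Q.mean(0) if len(Q) else None)
    rect=cv2.minAreaRect((Q[:,:2]*1000).astype(np.float32)); print(rect)
    st=(abs(P[...,0]-.59)<.08)&(P[...,1]>-.21)&(P[...,1]<-.04)&(P[...,2]>.02)&(d>0)
    S=P[st]; print("bar",len(S),S[:,:2].max(0),S[:,:2].min(0)); 
    if len(S): print(cv2.fitLine((S[:,:2]*1000).astype(np.float32),cv2.DIST_HUBER,0,.01,.01).ravel(), np.median(S[:,2]))
    L=(abs(P[...,2]-.122)<.006)&(P[...,1]>0)&(d>0)&(P[...,0]>.3)
    mm=L.astype(np.uint8); nn,lab,stt,_=cv2.connectedComponentsWithStats(mm); i=1+stt[1:,4].argmax(); Q=P[lab==i]
    rr=cv2.minAreaRect((Q[:,:2]*1000).astype(np.float32)); print("ledge",rr,cv2.boxPoints(rr).round(),Q[:,2].mean())
im=cv2.imread("pics/scene0.png")[150:260,330:450]; cv2.imwrite("pics/eyes.png",cv2.resize(im,None,fx=6,fy=5.4,interpolation=cv2.INTER_CUBIC))
im=cv2.imread("pics/top0.png")[130:185,240:350]; cv2.imwrite("pics/rod.png",cv2.resize(im,None,fx=7,fy=7,interpolation=cv2.INTER_CUBIC))
E
```

```text
scene handle 230 227 0.04253142033073189 [ 0.59822777 -0.2733187   0.04247551]
((599.865234375, -274.6736755371094), (66.72029876708984, 23.04686737060547), 85.54693603515625)
bar 175 [ 0.61726221 -0.11722645] [ 0.60173755 -0.20987851]
[ 1.0624449e-01  9.9434006e-01  6.1077905e+02 -1.6021379e+02] 0.035452509472060946
ledge ((550.6375732421875, 160.55026245117188), (310.9464111328125, 308.31439208984375), 1.581565022468567) [[391. 310.]
 [399.   2.]
 [710.  11.]
 [702. 319.]] 0.12059073100829495
top handle 337 337 0.044336277938685324 [ 0.59564658 -0.27438878  0.04439584]
((596.15380859375, -274.836669921875), (68.31138610839844, 23.008604049682617), 85.23051452636719)
bar 173 [ 0.61511512 -0.11741089] [ 0.59807531 -0.20840339]
[ 8.8738106e-02  9.9605501e-01  6.0583173e+02 -1.6205101e+02] 0.03791238725715196
ledge ((549.9035034179688, 160.95387268066406), (309.8196105957031, 306.4573059082031), 1.3374239206314087) [[391. 311.]
 [399.   4.]
 [708.  11.]
 [701. 318.]] 0.12269888903912414
```

View pics/eyes.png

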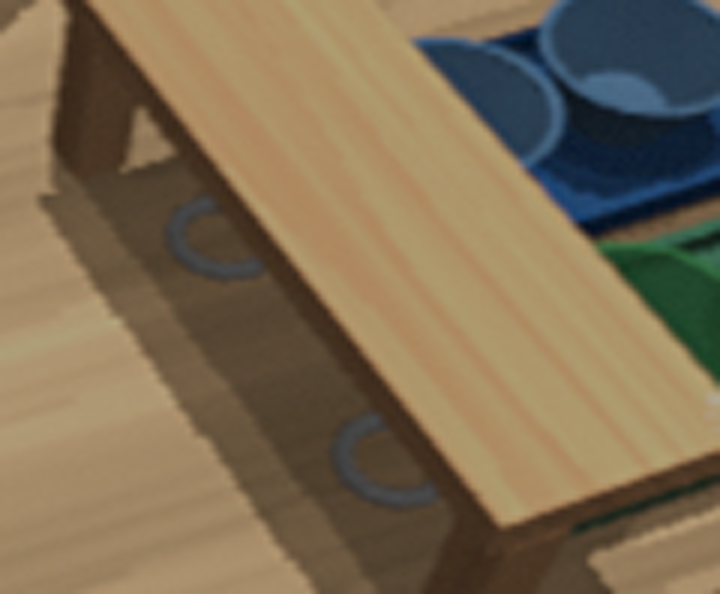

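View pics/rod.png

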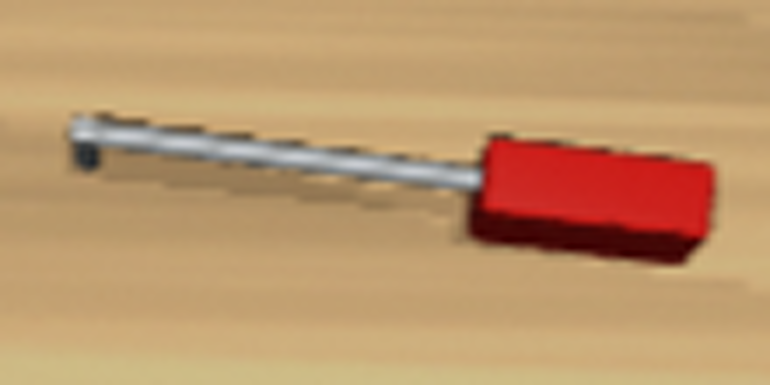

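The crop confirms a red handle with a grey bar and a dark peg at its left end (top ≈(252,151)). Rod pose is about (0.598,-0.275) at 85.3°. The scene crop shows both eyes poking out in front of the ledge. I'll check the blue eye estimate by overlay, then grasp.

```bash
cat >> h.py <<'E'
s=np.array([-0.025,0.9997,0]); l=np.array([0.9997,0.025,0])
eye=np.array([0.4875,0.046,0.016])
def att(d):  # tool down, jaws perpendicular to d
    x=np.array([0,0,-1.]); y=np.array([d[1],-d[0],0.])/np.hypot(d[0],d[1])
    return x,y
def rot(d,sg=1):
    x,y=att(d); y=y*sg; return np.stack([x,y,np.cross(x,y)],1)
E
python3 - <<'E'
from h import *
im=cv2.imread("pics/scene0.png"); B=im.copy()
big=cv2.resize(im[150:260,330:450],None,fx=6,fy=5.4,interpolation=cv2.INTER_CUBIC)
a=np.linspace(0,2*np.pi,60)
for c,col in((eye,(0,0,255)),(eye+.13*l,(0,255,255))):
  for r in(.024,.016):
    p=proj("scene",c+r*(np.cos(a)[:,None]*s+np.sin(a)[:,None]*l)+[0,0,.004])
    q=((p-[330,150])*[6,5.4]).astype(int); cv2.polylines(big,[q],True,col,1)
cv2.imwrite("pics/eyes2.png",big)
d0=np.array([.082,.9966,0])
for sg in(1,-1):
    print([None if q is None else np.round(q,2) for q in (manip.inverse_kinematics(p,rot(d,sg)) for p,d in (([.598,-.275,.2],d0),([.598,-.275,.008],d0),(eye-.155*s+[0,0,.03],s),(eye-.28*s,s)))])
E
```

```text
[array([-0.5 ,  0.58,  1.38, -0.  ,  1.19, -0.42]), array([-0.5 ,  0.82,  1.48, -0.  ,  0.85, -0.42]), array([-0.31,  0.55,  1.9 , -0.  ,  0.69, -0.34]), array([-0.53,  0.66,  1.79, -0.  ,  0.69, -0.55])]
[array([-0.5 ,  0.58,  1.38,  0.  ,  1.19,  2.72]), array([-0.5 ,  0.82,  1.48,  0.  ,  0.85,  2.72]), array([-0.31,  0.55,  1.9 , -0.  ,  0.69,  2.81]), array([-0.53,  0.66,  1.79, -0.  ,  0.69,  2.59])]
```

View pics/eyes2.png

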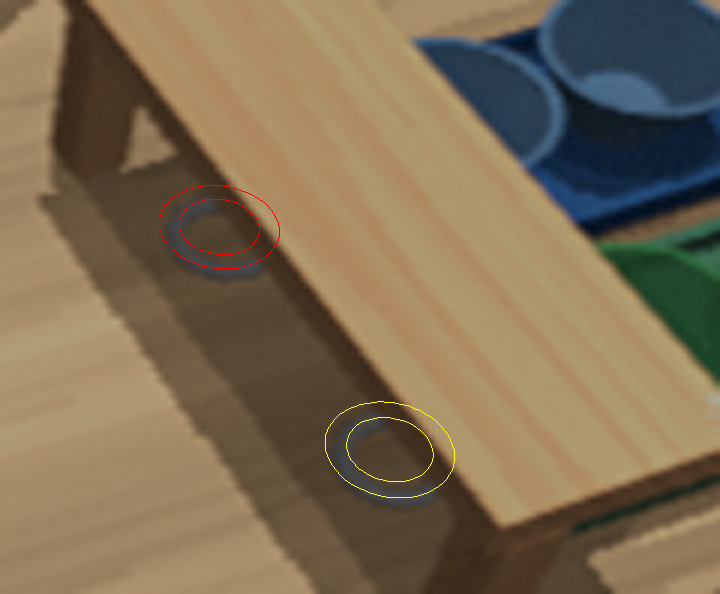

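The overlay is about 1.5 px up and left of both rings, roughly 3–4 mm and partly calibration bias. I'll shift the eye estimate to (0.490,0.047), well inside the ±11 mm of play, and grasp.

```bash
echo 'eye=np.array([0.490,0.047,0.016])' >> h.py
python3 - <<'E'
from h import *
d0=np.array([.082,.9966,0])
manip.move_ptp([.598,-.275,.2],rot(d0))
manip.set_gripper(1.0)
manip.move_l([.598,-.275,.008],max_speed=.15)
manip.set_gripper(0.0,effort=70)
print(manip.current_grip_width(),manip.current_force(),manip.current_time())
manip.move_l([.598,-.275,.048],max_speed=.1)
print(manip.current_grip_width(),manip.current_force())
# into line with the tray, 100 mm short of the eye (peg outside the ledge)
p=eye-(.155+.10)*s; p[2]=.048
manip.move_l(p,rot(s),max_speed=.12)
for n in("scene","top"):
    im,d=manip.grab_frame(n); cv2.imwrite(f"pics/{n}1.png",im[:,:,::-1]); np.save(f"{n}_d.npy",d)
print(manip.current_ee_pos(),manip.current_time())
E
```

```text
0.27063721207038594 [-0.19507337  0.16315708  2.41746721] 4.65
0.27237285272681083 [-0.9798404   0.87345405 -2.13502811]
[ 0.49679268 -0.20823214  0.04797235] 6.4667
```

View pics/scene1.png

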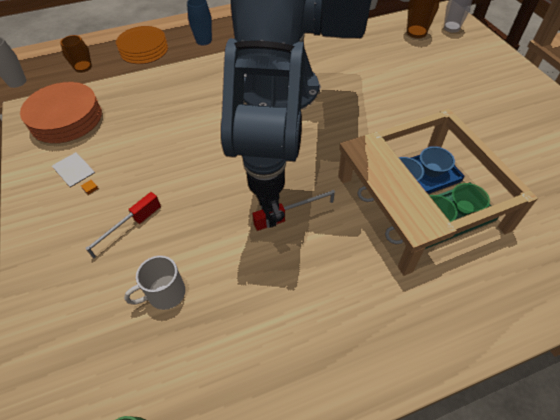

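View pics/top1.png

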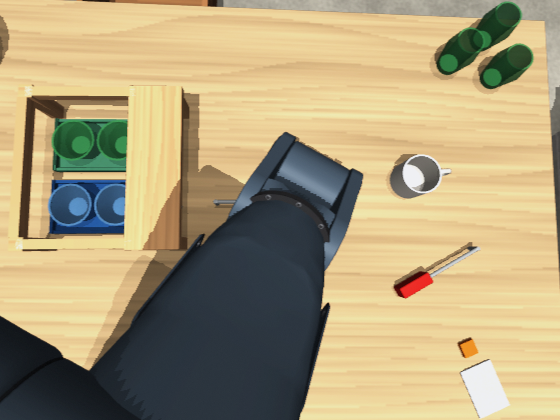

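The rod is held (opening ≈23 mm), with the peg end at scene (333,197) / top (218,203), just short of the ledge. I'll measure where the peg actually is.

```bash
python3 - <<'E'
from h import *
T=manip.current_ee_pos()
for n in("scene","top"):
    d=np.load(f"{n}_d.npy"); P=cloud(n,d)
    st=(abs(P[...,0]-.49)<.04)&(P[...,1]>-.16)&(P[...,1]<-.03)&(P[...,2]>.03)&(P[...,2]<.1)&(d>0)
    S=P[st]; k=S[:,1]>S[:,1].max()-.02
    print(n,len(S),"end y",S[:,1].max(),"mean tip xz",np.median(S[k],0), "root",np.median(S[~k],0))
    print("exp peg px",proj(n,(eye-.10*s)*[1,1,0]+[0,0,.078]),proj(n,(eye-.10*s)*[1,1,0]+[0,0,.04]))
    im=cv2.imread(f"pics/{n}1.png"); c=(300,160) if n=="scene" else (130,150)
    big=cv2.resize(im[c[1]:c[1]+70,c[0]:c[0]+110],None,fx=5,fy=5,interpolation=cv2.INTER_CUBIC)
    for z in(.078,.04):
        q=(proj(n,(eye-.10*s)*[1,1,0]+[0,0,z])[0]-c)*5+2; cv2.circle(big,tuple(q.astype(int)),3,(0,0,255),-1)
    cv2.imwrite(f"pics/peg_{n}.png",big)
a=cv2.imread("pics/peg_scene.png");b=cv2.imread("pics/peg_top.png");cv2.imwrite("pics/peg.png",cv2.resize(np.vstack([a,b]),None,fx=.85,fy=.85))
E
```

```text
scene 207 end y -0.04949917031563729 mean tip xz [ 0.49712704 -0.05643052  0.07033677] root [ 0.49761076 -0.11423344  0.07505648]
exp peg px [[332.12757246 189.98097763]] [[330.85927963 200.37378528]]
top 94 end y -0.04925193300099375 mean tip xz [ 0.49112849 -0.05752587  0.0781045 ] root [ 0.49295647 -0.08082729  0.07770838]
exp peg px [[214.69936032 201.17470319]] [[216.88055727 203.27190487]]
```

View pics/peg.png

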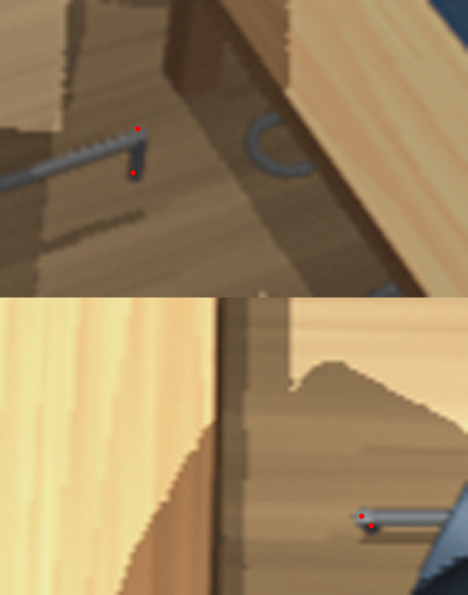

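The peg is within 2 mm of its expected place, with the same small camera bias as the ring. Now I'll reach in, lower and check.

```bash
python3 - <<'E'
from h import *
p=eye-.155*s; p[2]=.048
manip.move_l(p,rot(s),max_speed=.1)
print(manip.current_force())
for z in (.03,.02,.0105):
    p[2]=z; manip.move_l(p,max_speed=.05); print(z,manip.current_force(),manip.current_ee_pos())
im,d=manip.grab_frame("scene"); cv2.imwrite("pics/scene2.png",cv2.resize(im[130:270,270:450,::-1],None,fx=4,fy=4,interpolation=cv2.INTER_CUBIC))
print(manip.current_time())
E
```

```text
[-0.24681659 -0.86349023 -1.94335318]
0.03 [-0.01706083  0.13620669 -2.32186036] [ 0.49370678 -0.1079541   0.02967422]
0.02 [-0.7617333   0.2513106  -1.75672895] [ 0.49365183 -0.10784566  0.01965901]
0.0105 [-0.27295916  0.50394585 -2.51087906] [ 0.49364316 -0.10788071  0.0101402 ]
8.8667
```

View pics/scene2.png

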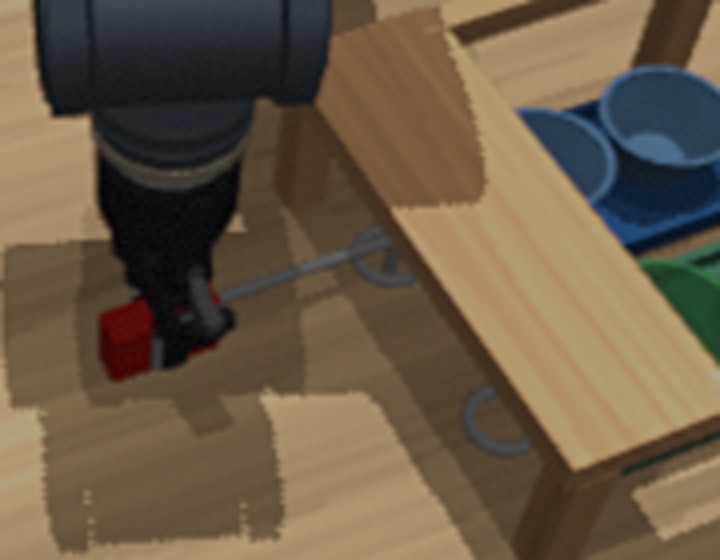

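There's no vertical contact force and the bar runs over the blue ring's centre (crop ≈(385,240)), so the peg is in the hole. Pulling out in monitored steps.

```bash
python3 - <<'E'
from h import *
p0=eye-.155*s; p0[2]=.0105
f0=manip.current_force()@s
for k in [.015,.03,.06,.09,.105,.112,.115,.118,.121,.124,.127,.130,.133]:
    manip.move_l(p0-k*s,max_speed=.05); f=manip.current_force()
    print(k,np.round(f,1),round((p0-manip.current_ee_pos())@s,4))
    if k>.105 and f@s-f0>9: break
im,d=manip.grab_frame("scene"); cv2.imwrite("pics/scene3.png",im[:,:,::-1])
print(manip.current_time())
E
```

```text
0.015 [ 0.1  0.2 -1.8] 0.0154
0.03 [-0.3  0.  -1.9] 0.0304
0.06 [ 0.4  0.2 -1. ] 0.0602
0.09 [ 0.7  0.6 -1.4] 0.0902
0.105 [ 0.5  0.2 -1.9] 0.1055
0.112 [ 0.2  0.5 -1.5] 0.1123
0.115 [-0.3  0.1 -2.1] 0.1152
0.118 [-0.4  1.1 -1.1] 0.1182
0.121 [-0.3  0.7 -2.5] 0.1212
0.124 [ 2.4 14.2 -2.9] 0.1221
13.0583
```

View pics/scene3.png

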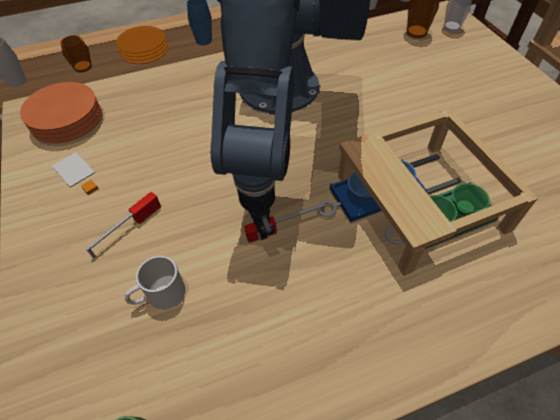

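The blue tray is out, its ring at scene (328,210). The force jumped to 14 N at 122 mm against an expected 121.5 mm, so this is the stop. Next: relax 3 mm, set the rod down, release and retreat.

```bash
python3 - <<'E'
from h import *
p=eye-.155*s-.1195*s; p[2]=.0105
manip.move_l(p,max_speed=.03); print(manip.current_force())
for z in (.009,.008,.0075):
    p[2]=z; manip.move_l(p,max_speed=.02); f=manip.current_force(); print(z,f)
    if f[2]>1.5: break
manip.set_gripper(.45); print(manip.current_grip_width())
manip.dwell(.2)
manip.set_gripper(.8)
p[2]=.2; manip.move_l(p,max_speed=.12)
manip.move_l(p+np.array([-.05,-.18,.05]),max_speed=.2)
for n in("scene","top"):
    im,d=manip.grab_frame(n); cv2.imwrite(f"pics/{n}4.png",im[:,:,::-1]); np.save(f"{n}_d.npy",d)
print(manip.current_time(),manip.current_force())
E
```

```text
[ 0.51999531 -0.02115507 -1.28427556]
0.009 [-0.19562541 -0.69911994 -0.30247338]
0.008 [-1.64282108 -0.03786589  3.23942305]
0.4504087571038336
17.725 [-0.60466291 -0.41388556 -0.28851917]
```

View pics/scene4.png

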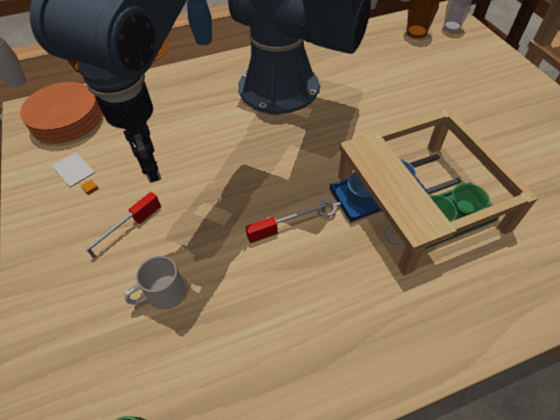

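View pics/top4.png

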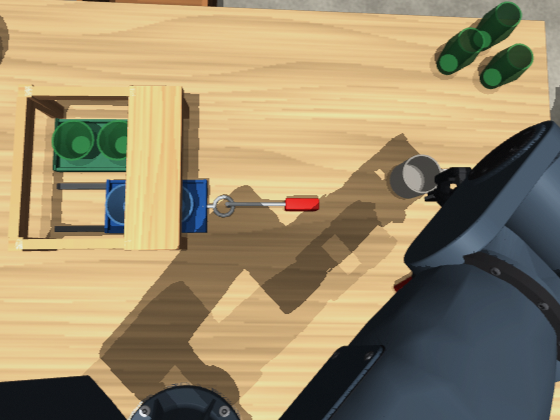

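The rod lies with its hook in the eye (top (224,205)) and its handle at top (303,204). The arm is clear; the mug and green tray haven't moved. One numeric check of flatness and tray travel before handing in.

```bash
python3 - <<'E'
from h import *
im=cv2.imread("pics/top4.png"); P=cloud("top",np.load("top_d.npy"))
b,g,r=[im[...,i].astype(int) for i in range(3)]
m=(r>110)&(g<50)&(b<50)&(abs(P[...,0]-.49)<.06)&(abs(P[...,1]+.23)<.07)
Q=P[m]; y=Q[:,1]; print(len(Q),Q.mean(0),np.polyfit(y,Q[:,2],1)[0],"y",y.min(),y.max())
S=P[(abs(P[...,0]-.49)<.012)&(P[...,1]>-.18)&(P[...,1]<-.1)&(P[...,2]>.02)]; print("bar z",np.median(S,0))
bl=(b>90)&(r<60)&(P[...,1]>-.1)&(P[...,1]<.02)&(P[...,0]<.6)&(abs(P[...,0]-.49)<.04); print("board front",np.percentile(P[bl][:,1],1),"expected",(eye-.075*s)[1])
print("ring px exp",proj("top",eye-.11*s))
print("mug",manip.look_for("scene","mug")[:1],"green",manip.look_for("top","green_tray")[:1])
manip.sign_off(); print(manip.current_time())
E
```

```text
215 [ 0.49703118 -0.23186567  0.04417745] -0.0024213999041435654 y -0.2614189290080642 -0.19269264480469173
bar z [ 0.49405005 -0.1393017   0.03775006]
board front -0.02819667960956648 expected -0.027977500000000002
ring px exp [[222.91718845 204.48463702]]
mug [{'at': [0.5669, -0.4667, 0.0463], 'confidence': 0.63}] green [{'at': [0.6107, 0.218, 0.0302], 'confidence': 0.62}]
the job is handed in; nothing more can be done
the job is handed in; nothing more can be done
```

The job is handed in: the blue tray is pulled out to its stop and the rod lies flat on the counter with its hook still in the eye. I gripped the leftmost rod by its handle, reached it under the ledge, dropped the hook into the blue eye and pulled. I then let go and moved the arm away.

- **Tray at its stop:** the pull force jumped to about 14 N after 122 mm of pull (121.5 mm expected, with 11.5 mm play in the eye). Afterwards the board front stood at y = -0.028 m, as predicted for the full 110 mm of travel.
- **Rod flat:** the handle top measured 44 mm with no tilt and the bar top 38 mm, which matches the rod standing on its handle and peg tip.
- **Mug and green tray:** both were within the finder's few millimetres of error of their first positions.
- **Time:** about 18 s of the 48 s allowed.

None of these checks failed. The two cameras disagreed by 3–4 mm in x, but that was well inside the eye's play.

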